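# Take a hardness reading on a rubber disc

### The job

Take a hardness reading on the rubber disc that lies under the bench tester, using only the fingertips. Switch the readout unit on by pressing the raised end of its rocker until it flips over, then zero it by pressing the large round key fully down and holding it down for two seconds while the tester's foot is still up in the air, then push the tester's top knob down until the foot stands firmly on the disc and the knob has sunk visibly into its collar. Finish while still holding the knob down; do not press the two small oblong keys, and do not pick up or displace the disc or anything else.

Things in the scene. Friction and masses are not known exactly. Their poses are not given: they have to be found in the camera images.
- readout: Readout unit, grey, fixed: 144 mm deep (its x), 216 wide (its y); key deck 32 mm high in front (-x), display housing to 86 mm high behind x = +18 mm. Origin: centre of its underside. On the deck in a row at x = -30 mm, from its right (-y): black rocker switch at y = -76 mm, small oblong key at -18, large round key at +32, small oblong key at +84.
- rocker_raised_end (a point): Point on top of the black rocker switch, mid-width, 14 mm in front (unit's -x) of its hinge, on the end that is raised while off; 51 mm above the worktop off, 5.5 mm lower on. Rocker 42 mm long (unit's x), 26 wide (unit's y), hinged in the middle about the unit's y. Takes 3 to 5 N here, flips over half way and stays.
- power_rocker (a joint): Rocker angle: 0 off (front end raised), flips at 0.2, 0.4 rad on (front end down).
- zero_key_top (a point): Centre of the top of the large round key, 28 mm across, 39 mm above the worktop (7 mm above the deck) at rest; z is up. A steel ring 3 mm high stands round it on the deck.
- zero_key (a joint): Travel of the round key: 0 at rest, 0.004 m fully down; pressed counts from 0.003. About 1.3 N to start, 4 N fully down; springs back.
- mode_key (a joint): Travel of the small oblong key (22 x 13 mm, as high as the round one) on the right of the round key, 0 to 0.004 m down. Leave alone.
- memory_key (a joint): Travel of the small oblong key (22 x 13 mm, as high as the round one) on the left of the round key, 0 to 0.004 m down. Leave alone.
- tester: Bench hardness tester, fixed: grey base 170 (its x) x 124 mm (its y), 20 high; steel anvil 92 mm across centred at x = -25 mm, top at 28 mm; column behind at x = +56 mm, 24 thick, 176 high; an arm from it carries the guide boss (top at 156 mm) of the head, whose axis is at x = -25 mm, y = 0. Origin: centre of the underside of the base.
- knob_top (a point): Centre of the top of the round black knob on the tester's head (42 mm across, slightly domed), 203.5 mm above the worktop at rest. Pushed down, it first lowers the head 9 mm until the foot meets the disc (3 N at the start, 4 N at contact), then from 7 N sinks up to 8 mm into its collar (10 N at its stop). Springs back when let go. 13 to 16 mm below rest is a good held position.
- head (a joint): How far the measuring head is lowered: 0 up, about 0.009 m with the foot on the disc.
- knob (a joint): How far the knob has sunk into its collar on the head: 0 to 0.008 m; at least 0.002 counts as firmly pressed.
- foot_face (a point): Centre of the underside of the presser foot (20 mm across), on the head; 50 mm above the worktop at rest.
- test_disc: The rubber disc to be measured: black, 80 mm across, 13 mm thick, lying loose on the steel anvil under the foot. Origin: centre of its underside.
- spare_disc: Bystander, leave alone: black rubber disc, 80 mm across, 12 mm thick, lying on the worktop. Origin: centre of its underside.
- thick_ring: Bystander, leave alone: thick black rubber ring, 70 mm across, 18 mm high, lying on the worktop. Origin: centre of its underside.
- marker: Bystander, leave alone: marker pen, 108 mm long, 15 mm thick, lying on the worktop. Origin: centre of its underside.
- drilled_bar: Bystander, leave alone: flat black rubber bar with holes, 105 x 34 x 9 mm, lying on the worktop. Origin: centre of its underside.
- jar_a: Bystander, leave alone: square sample jar with black cap, dark contents, 62 x 62 x 104 mm high. Origin: centre of its underside.
- jar_b: Bystander, leave alone: square sample jar with black cap, grey contents, 62 x 62 x 104 mm high. Origin: centre of its underside.
- bottle: Bystander, leave alone: pale round squeeze bottle with a white cap, 62 mm across, 137 mm high. Origin: centre of its underside.
Not all that is in view belongs to the job. Leave any red look-alike of the test_disc alone.

How it is judged (in metres and radians):
On the way, in this order (a step that is already met when the one before it is completed fails the run):
1. the rocker is flipped to on (value of joint power_rocker above 0.3 rad), for 0.1 s.
2. the round key is held down for about two seconds with the foot still up (value of joint zero_key above 0.003 m and value of joint head below 0.003 m and value of joint power_rocker above 0.3 rad), for 1.5 s.
3. the knob is pushed down and the foot stands firmly on the disc (value of joint power_rocker above 0.3 rad and value of joint head above 0.006 m and value of joint knob above 0.002 m and contact force between head and test_disc above 1.5 N and contact force between the fingers and knob above 2 N and angle between test_disc's own z axis and vertical below 0.05 rad), for 0.2 s.
At the end, for the whole second after the job is handed in: The rocker is on (over 0.3 rad), the round key is up again (under 2 mm), the head is down with its foot pressing on the disc with more than 1.5 N, the disc lies flat, and the fingers hold the knob down with more than 2 N, sunk at least 2 mm into its collar (all of step 3 and value of joint zero_key below 0.002 m); the arm keeps its last pose, push and grip.
It fails at once if the round key is pressed or the head lowered while the unit is off (value of joint power_rocker below 0.2 rad and (value of joint zero_key above 0.003 m or value of joint head above 0.006 m)).
It fails at once if the round key is pressed while the head is down (value of joint zero_key above 0.003 m and value of joint head above 0.006 m).
It fails at once if one of the small oblong keys is pressed (value of joint any of mode_key, memory_key above 0.002 m).
It fails at once if the disc is lifted or displaced (distance of test_disc from where it was at the start of the episode above 0.012 m or angle between test_disc's own z axis and vertical above 0.25 rad).
It fails at once if a bystander is displaced by more than 20 mm or lifted (distance of any of spare_disc, thick_ring, marker, drilled_bar, jar_a, jar_b, bottle from where it was at the start of the episode above 0.02 m).
It also fails if it takes over 54 s, if anything falls off the work surface, if the arm or the gripper's body presses on something with over 40 N, if the wrist force passes 120 N, or if a joint passes its speed limit or range.

### The arm

A 6-joint arm with a two-finger parallel gripper is mounted at the origin on the work surface; the furniture and walls round the work are solid. World frame = base frame: x ahead of the robot, y to its left, z up, the work surface at z = 0. Lengths are in mm, angles in rad, forces in N, time in s.
With the tool pointing down it reaches from about 200 to 875 mm from the base axis. Payload 3.4 kg.
Tool frame: the origin (TCP) lies at the very end of the fingers, on their centre line; the grasp point (between the pads) lies 19 mm behind it (robot.hold_point_z is the distance from the TCP to the grasp point, in mm); z points along the fingers, y is the line along which they close (so a half turn about z gives the same grasp; the last joint's range is limited). The gripper opens to 94 mm and grips with 3 to 60 N. Pads are 16 mm wide; open, the fingers measure 119 mm over their backs; the gripper's body (75 mm by 177 mm) begins 78 mm behind the grasp point.
Start: joints at [1.028, 0.276, 1.505, -0, 1.361, -0.121], TCP at [235.428, 524.632, 205.493] pointing down, gripper open.
Joint ranges: [-2.89, 2.89], [-0.75, 2.08], [0.22, 2.7], [-1.18, 4.32], [0.11, 2.71], [-2.7, 2.7]. Speed limits (rad/s): [2.57, 2.57, 3.14, 3.14, 3.14, 3.14].

### API

Orientations are given as a rotation vector (axis times angle).
In Python, from rig import robot, cams gives the robot as it stands.
- The arm moves only by the tool arm_command, never from a script. Its argument "rows" is a list of rows, each a list of 6 numbers: the shift along the tool's x, y, z in cm, then the turn, a rotation vector about the tool's x, y, z in degrees. A call has exactly 5 rows; each row is the pose to reach, as a shift and turn from the pose commanded when the call began, along the tool's axes at that moment; what a row does not reach only later rows make up. A row lasts 1/12 s, in which the tool goes at most 41.7 mm and 7.16 degrees, less where a joint would pass 70% of its speed; a pose out of reach is approached as far as the arm can. A call with a gripper value outside its range is refused whole. "fingers" is the opening in per cent of the stroke, from 0 (shut) to 100 (fully open), set as the call begins (left out, the last holds). The fingers move at their own pace and stop on an object; "newtons" is the grip in N (left out, the last holds). Time passes only in rows, so rows that repeat a pose let the fingers close, or fill a call up. It gives the time, the measured TCP pose, the force, the opening and the grip force at its end, in the units of the state.
- robot.get_obs(): the state, without advancing time (a new reading comes with each control period).
- cams.capture(name): name is "side" or "top"; returns a dict with "pixels" (384x512x3 uint8, red, green, blue), "mtx" (3x3 intrinsics, pixels), "k1" (the pictures are not rectified: a ray, as slopes to the right and down, at radius r is drawn at 1 + k1 r^2 times it, then the intrinsics apply), "R" (3x3) and "t" (3): a world point X has camera coordinates R X + t. Camera axes: x right, y down, z forward; pixel columns grow to the right and rows downward; lengths in mm; the calibration is good to about 2 mm. A picture is of the moment at which its call begins. There is no depth.
- robot.close_job(): hands the job in; it is judged then, once.
Trained networks look in a picture, given as the dict that the camera call returned (one of the last four; its "shot" number tells which), for a name from the list of things; names that differ only in an ending like _2 or _b are one class to them, and where a whole thing is asked for, a point or a joint stands for the part that bears it (a point fixed in the world has none). Each returns a list of dicts, best first, with "confidence" (0 to 1); they miss things now and then, are a little off and sometimes report something else, mostly with a low value. They report only what shows in the picture. A call takes as long as a camera call. They do not tell look-alikes from the thing itself.
- cams.silhouettes(picture, label): "mask" (384x512 bool, what is visible of it) and "xy" ([column, row] in pixels, amid what is visible of it).
- cams.tip_of(picture, label): "xy" ([column, row] in pixels: a listed point, or the origin of a listed thing).
The state is a dict: "time": time; "q": joint angles; "qd": joint speeds; "joint_efforts": joint torques, N m; "tool_pos": TCP position; "tool_rot": TCP orientation; "contact_force": force on the tool from outside, world axes, zero at the start; "ft_torque": the same for the moment, N m; "gripper_width": finger opening in mm; "gripper_force": force on a finger pad.
Only numpy, scipy, OpenCV 4.12 (cv2) and the standard library are available. Lean on these libraries where they do the work, as an engineer would, in place of code of your own. Each camera call takes 0.05 s, during which the arm holds its last target. There are 200 camera calls.

## Working session

There is one attempt and no reset: what is moved stays moved. The work goes in short steps, Python scripts to look and compute and a tool call to move; the robot and the scene stay as the last step left them, time stands still between calls to the robot, and variables do not carry over. Pictures are saved under pics/ and viewed, at most 10 in all, crops included, and the job is handed in when it is done.

Besides the shell and the picture viewer there is one more tool, called after ">>>" as name(argument=value, ...), one argument or row to a line, values as JSON. arm_command: Moves the arm, as the interface text tells. Its arguments: {"type":"object","properties":{"rows":{"type":"array"},"fingers":{"type":"number"},"newtons":{"type":"number"}},"required":["rows"]}

```bash
mkdir -p pics
cat > h.py <<'E'
import numpy as np, cv2
from rig import robot, cams
from scipy.spatial.transform import Rotation as Ro
def ray(p,uv):
    K=p["mtx"]; s=np.array([(uv[0]-K[0][2])/K[0][0],(uv[1]-K[1][2])/K[1][1]]); d=s.copy()
    for _ in range(20): d=s/(1+p["k1"]*(d@d))
    R=np.array(p["R"]);t=np.array(p["t"]); return -R.T@t, R.T@np.array([d[0],d[1],1])
def atz(p,uv,z):
    o,d=ray(p,uv); return o+d*(z-o[2])/d[2]
def proj(p,X):
    c=np.array(p["R"])@np.array(X)+np.array(p["t"]); s=c[:2]/c[2]; s=s*(1+p["k1"]*(s@s))
    K=np.array(p["mtx"]); return K[:2,:2]@s+K[:2,2]
E
python3 - <<'E'
from h import *
Z=dict(rocker_raised_end=51,zero_key_top=39,knob_top=203.5,readout=0,tester=0,foot_face=50,mode_key=39,memory_key=39,test_disc=28)
ps={}
for n in("side","top"):
    p=cams.capture(n);ps[n]=p;cv2.imwrite(f"pics/{n}0.png",p["pixels"][:,:,::-1])
    print(n,"cam",(-np.array(p["R"]).T@np.array(p["t"])).round())
    for k,z in Z.items():
        f=cams.tip_of if k not in("mode_key","memory_key") else cams.silhouettes
        for r in f(p,k)[:2]: print(k,round(r["confidence"],2),np.round(r["xy"]),atz(p,r["xy"],z).round(1))
o=robot.get_obs();print({k:np.round(v,3) for k,v in o.items()})
E
python3 -c "
import cv2,numpy as np
"
```

```text
side cam [ 249. -793.  527.]
rocker_raised_end 0.67 [250. 272.] [ 451.3 -228.4   51. ]
rocker_raised_end 0.67 [211. 295.] [ 356.7 -269.4   51. ]
knob_top 0.52 [218. 146.] [485.1 138.3 203.5]
readout 0.79 [263. 271.] [ 502.1 -173.7    0. ]
readout 0.35 [320. 284.] [ 603.5 -258.     0. ]
tester 0.57 [226. 210.] [503.6 139.3   0. ]
foot_face 0.75 [218. 198.] [477.2 129.5  50. ]
foot_face 0.31 [263. 272.] [ 477.3 -234.4   50. ]
mode_key 0.57 [255. 263.] [ 477.8 -185.5   39. ]
test_disc 0.71 [222. 202.] [492.8 140.1  28. ]
test_disc 0.6 [201. 188.] [452.8 255.3  28. ]
top cam [ 341.  -20. 1069.]
rocker_raised_end 0.56 [333. 220.] [ 446.6 -231.6   51. ]
zero_key_top 0.51 [297. 206.] [ 488.6 -129.    39. ]
knob_top 0.62 [278. 234.] [396.  -66.6 203.5]
knob_top 0.47 [192. 196.] [488.8 147.3 203.5]
readout 0.81 [311. 202.] [ 505.8 -175.3    0. ]
readout 0.44 [219. 243.] [380.9  99.4   0. ]
memory_key 0.43 [313. 196.] [ 517.9 -177.3   39. ]
test_disc 0.94 [146. 215.] [459.5 315.6  28. ]
test_disc 0.62 [201. 205.] [489.8 153.5  28. ]
{'time': np.float64(1.0), 'q': array([ 1.028,  0.276,  1.505, -0.   ,  1.361, -0.121]), 'qd': array([-0.002, -0.   , -0.001,  0.   ,  0.001,  0.002]), 'joint_efforts': array([ 1.0000e-03, -4.0446e+01, -2.3751e+01,  7.1000e-02,  2.5000e-02,
        0.0000e+00]), 'tool_pos': array([235.415, 524.617, 205.502]), 'tool_rot': array([0.658, 3.072, 0.   ]), 'contact_force': array([-0.068, -0.246,  0.112]), 'ft_torque': array([ 0.011, -0.006,  0.027]), 'gripper_force': np.float64(0.0), 'gripper_width': np.float64(94.137)}
```

View pics/side0.png

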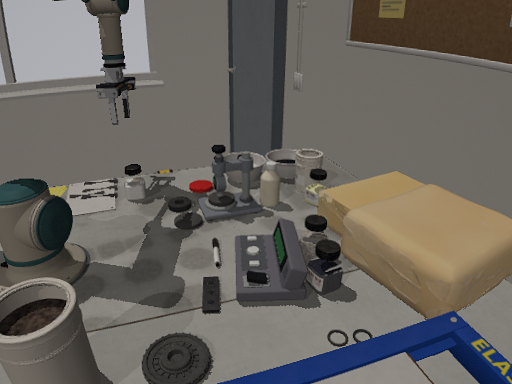

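View pics/top0.png

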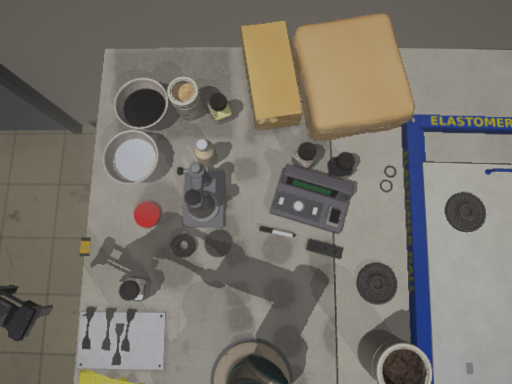

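Run:
```python
from h import *
ps={n:cams.capture(n) for n in("side","top")}
from scipy.optimize import least_squares
obs=[]
for n,p in ps.items():
    h=cv2.cvtColor(p["pixels"],cv2.COLOR_RGB2HSV)
    m=((h[...,1]<60)&(h[...,2]>165)).astype(np.uint8)
    x0,x1,y0,y1=(230,300,230,300) if n=="side" else (268,352,170,232)
    mm=np.zeros_like(m);mm[y0:y1,x0:x1]=m[y0:y1,x0:x1]
    c=cv2.connectedComponentsWithStats(mm)
    for s,ce in zip(c[2][1:],c[3][1:]):
        if s[4]>8: print(n,s,ce.round(1),atz(p,ce,39).round(1))
def pt(P,l): 
    c,s=np.cos(P[2]),np.sin(P[2]); return [P[0]+c*l[0]-s*l[1],P[1]+s*l[0]+c*l[1],l[2]]
P=[509,-168,np.radians(-15.5)]
T=[512,143,0]
out=[]
for n,(cx,cy,a) in {"side":((262,268,0)),"top":((310,202,0))}.items():
    p=ps[n]
    for (cx,cy),pts in (((cx,cy),[pt(P,l) for l in([-44,-76,51],[-30,32,39],[-30,-18,39],[-30,84,39],[-72,-108,32],[-72,108,32])]),((230,185) if n=="side" else (203,200),[pt(T,l) for l in([-25,0,203.5],[-85,62,20],[-85,-62,20],[85,-62,20],[68,0,176])])):
        k=6;w=33;im=cv2.resize(p["pixels"][cy-w-9:cy+w-9+18,cx-w-12:cx+w+12],None,fx=k*.75,fy=k*.75,interpolation=cv2.INTER_CUBIC)[:,:,::-1].copy()
        f=k*.75
        for X in pts:
            u=proj(p,X); q=((u-[cx-w-12,cy-w-9]+.5)*f).astype(int); cv2.circle(im,tuple(map(int,q)),2,(0,0,255),-1)
        out.append(im[:290,:400])
H=min(o.shape[0] for o in out)
cv2.imwrite("pics/z.png",np.vstack([np.hstack([out[0][:H],out[1][:H]]),np.hstack([out[2][:H],out[3][:H]])])[:600,:800])
```

```text
side [248 237   8   2   9] [251.1 237.1] [503.9 -84.7  39. ]
side [248 247  10   5  42] [252.6 249.2] [ 489.8 -134.6   39. ]
side [250 261   8   3  17] [253.3 262.4] [ 474.  -183.1   39. ]
top [279 198   4   6  17] [280.9 200.6] [503.9 -82.9  39. ]
top [295 202   7   8  49] [297.9 205.6] [ 489.6 -132.6   39. ]
top [313 208   4   6  19] [314.6 210.5] [ 475.4 -180.8   39. ]
```

View pics/z.png

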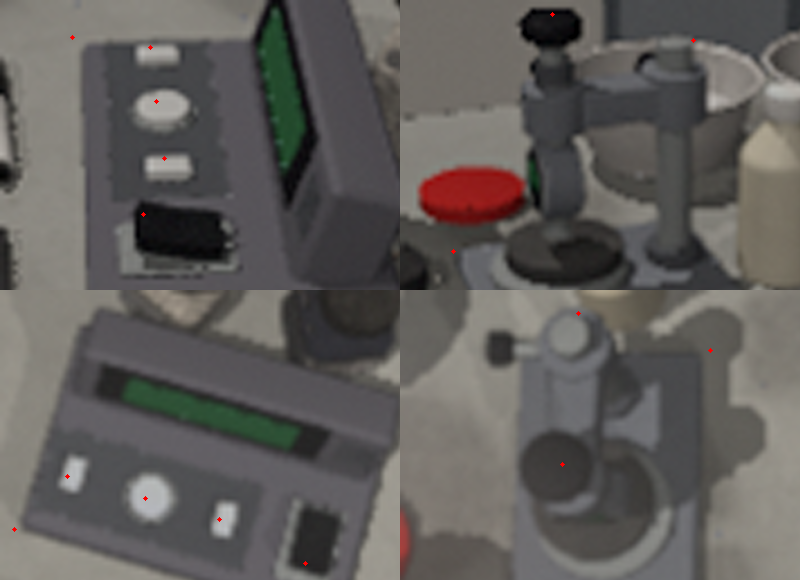

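>>> arm_command(
  rows=[
    [-2.5, -3, -1, 0, 0, 0],
    [-5, -6, -2, 0, 0, 0],
    [-7.5, -9, -3, 0, 0, 0],
    [-10, -12, -4, 0, 0, 0],
    [-12.5, -15, -5, 0, 0, 0],
  ],
  fingers=0,
)

```text
time: 1.52
tool_pos: [288.1, 335.0, 255.9]
tool_rot: [0.656, 3.072, 0.0]
contact_force: [1.7, -0.9, 1.1]
gripper_width: 64.3
gripper_force: 0.0
```

>>> arm_command(
  rows=[
    [-2.5, -3, 0, 0, 0, 0],
    [-5, -6, 0, 0, 0, 0],
    [-7.5, -9, 0, 0, 0, 0],
    [-10, -12, 0, 0, 0, 0],
    [-12.5, -15, 0, 0, 0, 0],
  ],
)

```text
time: 1.93
tool_pos: [340.7, 146.9, 255.8]
tool_rot: [0.656, 3.071, 0.001]
contact_force: [1.0, 0.7, 0.4]
gripper_width: 30.6
gripper_force: 0.0
```

>>> arm_command(
  rows=[
    [-2.5, -3, 0, 0, 0, 0],
    [-5, -6, 0, 0, 0, 0],
    [-7.5, -9, 0, 0, 0, 0],
    [-10, -12, 0, 0, 0, 0],
    [-12.5, -15, 0, 0, 0, 0],
  ],
)

```text
time: 2.35
tool_pos: [393.4, -41.4, 255.8]
tool_rot: [0.658, 3.071, 0.0]
contact_force: [1.1, 0.1, 0.4]
gripper_width: 0.5
gripper_force: 0.0
```

>>> arm_command(
  rows=[
    [-2.5, -3, 0.6, 0, 0, -1.5],
    [-5, -6.1, 1.2, 0, 0, -3],
    [-7.5, -9.2, 1.8, 0, 0, -4.5],
    [-10, -12.2, 2.4, 0, 0, -6],
    [-12.6, -15.3, 3, 0, 0, -7.6],
  ],
)

```text
time: 2.77
tool_pos: [445.6, -232.6, 225.3]
tool_rot: [0.452, 3.108, 0.0]
contact_force: [-0.5, 0.2, 0.3]
gripper_width: 0.5
gripper_force: 0.0
```

>>> arm_command(
  rows=[
    [0, 0, 3.5, 0, 0, 0],
    [0, 0, 7, 0, 0, 0],
    [0, 0, 10.5, 0, 0, 0],
    [0, 0, 14, 0, 0, 0],
    [0, 0, 14, 0, 0, 0],
  ],
)

```text
time: 3.18
tool_pos: [441.1, -227.7, 79.8]
tool_rot: [-0.452, -3.097, -0.009]
contact_force: [-0.5, 0.9, -0.5]
gripper_width: 0.4
gripper_force: 0.0
```

Run:
```python
from h import *
o=robot.get_obs();print(o["tool_pos"].round(1),Ro.from_rotvec(o["tool_rot"]).as_matrix().round(3),o["contact_force"].round(2))
out=[]
for n,(cx,cy) in {"side":(255,260),"top":(320,205)}.items():
    p=cams.capture(n); f=6
    im=cv2.resize(p["pixels"][cy-45:cy+45,cx-33:cx+33],None,fx=f,fy=f,interpolation=cv2.INTER_CUBIC)[:,:,::-1].copy()
    for X,c in ((o["tool_pos"],(0,255,0)),([445.6,-232.8,51],(0,0,255))):
        q=(proj(p,X)-[cx-33,cy-45]+.5)*f; cv2.circle(im,tuple(map(int,q)),3,c,-1)
    out.append(im)
cv2.imwrite("pics/r1.png",np.hstack(out))
```

```text
[ 441.1 -227.7   79.8] [[-0.958  0.286 -0.011]
 [ 0.286  0.958  0.008]
 [ 0.012  0.004 -1.   ]] [-0.52  0.94 -0.51]
```

View pics/r1.png

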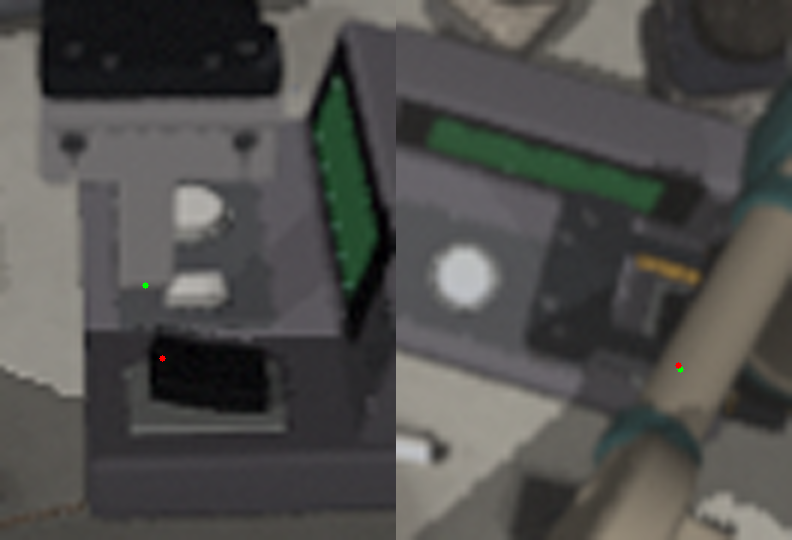

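>>> arm_command(
  rows=[
    [0, 0, 0.5, 0, 0, 0],
    [0, 0, 1, 0, 0, 0],
    [0, 0, 1, 0, 0, 0],
    [0, 0, 1, 0, 0, 0],
    [0, 0, 1, 0, 0, 0],
  ],
)

```text
time: 3.7
tool_pos: [446.2, -230.9, 76.3]
tool_rot: [0.452, 3.107, -0.001]
contact_force: [0.0, 0.5, -0.2]
gripper_width: 0.4
gripper_force: 0.0
```

>>> arm_command(
  rows=[
    [0.3, -0.2, 0.8, 0, 0, 0],
    [0.3, -0.2, 1.6, 0, 0, 0],
    [0.3, -0.2, 2.1, 0, 0, 0],
    [0.3, -0.2, 2.2, 0, 0, 0],
    [0.3, -0.2, 2.2, 0, 0, 0],
  ],
)

```text
time: 4.12
tool_pos: [441.7, -231.4, 52.8]
tool_rot: [-0.453, -3.107, -0.001]
contact_force: [-0.1, -0.1, -0.1]
gripper_width: 0.4
gripper_force: 0.0
```

>>> arm_command(
  rows=[
    [0, 0, 0.2, 0, 0, 0],
    [0, 0, 0.4, 0, 0, 0],
    [0, 0, 0.5, 0, 0, 0],
    [0, 0, 0.6, 0, 0, 0],
    [0, 0, 0.7, 0, 0, 0],
  ],
)

```text
time: 4.53
tool_pos: [442.7, -231.9, 46.4]
tool_rot: [0.453, 3.108, -0.0]
contact_force: [0.2, 0.3, 1.1]
gripper_width: 0.3
gripper_force: 0.0
```

>>> arm_command(
  rows=[
    [0, 0, 0.1, 0, 0, 0],
    [0, 0, 0.2, 0, 0, 0],
    [0, 0, 0.2, 0, 0, 0],
    [0, 0, 0.2, 0, 0, 0],
    [0, 0, 0.2, 0, 0, 0],
  ],
)

```text
time: 4.95
tool_pos: [442.7, -232.0, 45.6]
tool_rot: [0.452, 3.107, -0.001]
contact_force: [-1.1, 1.3, 8.2]
gripper_width: 0.9
gripper_force: 4.5
```

>>> arm_command(
  rows=[
    [0, 0, -1, 0, 0, 0],
    [0, 0, -3, 0, 0, 0],
    [0, 0, -5, 0, 0, 0],
    [0, 0, -5, 0, 0, 0],
    [0, 0, -5, 0, 0, 0],
  ],
)

```text
time: 5.37
tool_pos: [443.0, -232.2, 95.1]
tool_rot: [0.452, 3.106, -0.002]
contact_force: [-0.1, 0.1, -1.4]
gripper_width: 0.9
gripper_force: 0.0
```

Run:
```python
from h import *
o=robot.get_obs();print(o["tool_pos"].round(1),o["contact_force"].round(2))
p=cams.capture("side");cx,cy,f=260,268,7
im=cv2.resize(p["pixels"][cy-38:cy+38,cx-45:cx+45],None,fx=f,fy=f,interpolation=cv2.INTER_CUBIC)[:,:,::-1]
cv2.imwrite("pics/r2.png",im)
```

```text
[ 443.  -232.2   95.1] [-0.06  0.14 -1.37]
```

View pics/r2.png

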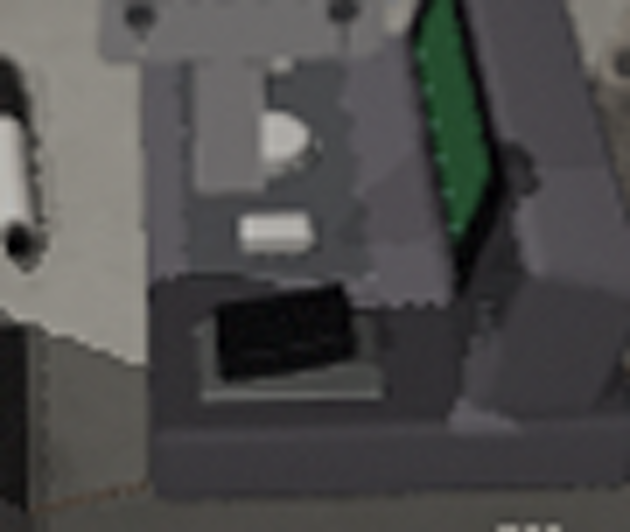

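The rocker now shows its rear end raised (crop 340,290), the front down (220,370): it is on. On to the round key.

>>> arm_command(
  rows=[
    [-0.5, 3.5, 0, 0, 0, 0],
    [-1, 7, 0, 0, 0, 0],
    [-1.6, 10.8, 0, 0, 0, 0],
    [-1.6, 10.8, 2, 0, 0, 0],
    [-1.6, 10.8, 4, 0, 0, 0],
  ],
)

```text
time: 5.83
tool_pos: [489.2, -130.7, 53.5]
tool_rot: [0.447, 3.109, 0.0]
contact_force: [-0.9, -0.5, 0.8]
gripper_width: 0.5
gripper_force: 0.0
```

>>> arm_command(
  rows=[
    [0, 0, 0.5, 0, 0, 0],
    [0, 0, 1, 0, 0, 0],
    [0, 0, 1, 0, 0, 0],
    [0, 0, 1, 0, 0, 0],
    [0, 0, 1, 0, 0, 0],
  ],
)

```text
time: 6.25
tool_pos: [488.8, -133.4, 45.0]
tool_rot: [0.454, 3.107, -0.0]
contact_force: [0.5, -0.5, -0.2]
gripper_width: 0.1
gripper_force: 0.0
```

>>> arm_command(
  rows=[
    [0, 0, 0.3, 0, 0, 0],
    [0, 0, 0.6, 0, 0, 0],
    [0, 0, 0.8, 0, 0, 0],
    [0, 0, 1, 0, 0, 0],
    [0, 0, 1, 0, 0, 0],
  ],
)

```text
time: 6.67
tool_pos: [488.9, -133.3, 35.3]
tool_rot: [0.452, 3.107, -0.001]
contact_force: [-0.8, -1.2, 6.1]
gripper_width: 0.2
gripper_force: 2.5
```

>>> arm_command(
  rows=[
    [0, 0, 0, 0, 0, 0],
    [0, 0, 0, 0, 0, 0],
    [0, 0, 0, 0, 0, 0],
    [0, 0, 0, 0, 0, 0],
    [0, 0, 0, 0, 0, 0],
  ],
)

```text
time: 7.08
tool_pos: [488.9, -133.3, 35.2]
tool_rot: [0.452, 3.107, -0.001]
contact_force: [0.2, -1.8, 5.8]
gripper_width: 0.4
gripper_force: 2.8
```

>>> arm_command(
  rows=[
    [0, 0, 0.05, 0, 0, 0],
    [0, 0, 0.05, 0, 0, 0],
    [0, 0, 0.05, 0, 0, 0],
    [0, 0, 0.05, 0, 0, 0],
    [0, 0, 0.05, 0, 0, 0],
  ],
)

```text
time: 7.5
tool_pos: [489.0, -133.3, 35.2]
tool_rot: [0.452, 3.107, -0.001]
contact_force: [-1.6, 0.5, 8.5]
gripper_width: 0.5
gripper_force: 4.4
```

>>> arm_command(
  rows=[
    [0, 0, 0, 0, 0, 0],
    [0, 0, 0, 0, 0, 0],
    [0, 0, 0, 0, 0, 0],
    [0, 0, 0, 0, 0, 0],
    [0, 0, 0, 0, 0, 0],
  ],
)

```text
time: 7.92
tool_pos: [488.9, -133.3, 35.1]
tool_rot: [0.452, 3.107, -0.001]
contact_force: [-1.5, -0.3, 7.9]
gripper_width: 0.5
gripper_force: 4.4
```

>>> arm_command(
  rows=[
    [0, 0, 0, 0, 0, 0],
    [0, 0, 0, 0, 0, 0],
    [0, 0, 0, 0, 0, 0],
    [0, 0, 0, 0, 0, 0],
    [0, 0, 0, 0, 0, 0],
  ],
)

```text
time: 8.33
tool_pos: [488.9, -133.3, 35.1]
tool_rot: [0.452, 3.107, -0.001]
contact_force: [-0.5, -1.9, 9.9]
gripper_width: 0.3
gripper_force: 4.4
```

>>> arm_command(
  rows=[
    [0, 0, 0, 0, 0, 0],
    [0, 0, 0, 0, 0, 0],
    [0, 0, 0, 0, 0, 0],
    [0, 0, 0, 0, 0, 0],
    [0, 0, 0, 0, 0, 0],
  ],
)

```text
time: 8.75
tool_pos: [488.9, -133.3, 35.1]
tool_rot: [0.452, 3.107, -0.001]
contact_force: [-1.3, 0.3, 9.4]
gripper_width: 0.5
gripper_force: 4.4
```

>>> arm_command(
  rows=[
    [0, 0, 0, 0, 0, 0],
    [0, 0, 0, 0, 0, 0],
    [0, 0, 0, 0, 0, 0],
    [0, 0, 0, 0, 0, 0],
    [0, 0, 0, 0, 0, 0],
  ],
)

```text
time: 9.17
tool_pos: [489.0, -133.3, 35.2]
tool_rot: [0.452, 3.107, -0.001]
contact_force: [-0.9, -0.5, 8.1]
gripper_width: 0.7
gripper_force: 4.4
```

Run:
```python
from h import *
out=[]
for n,(cx,cy) in {"side":(255,255),"top":(300,205)}.items():
    p=cams.capture(n); f=6
    out.append(cv2.resize(p["pixels"][cy-35:cy+35,cx-33:cx+33],None,fx=f,fy=f,interpolation=cv2.INTER_CUBIC)[:,:,::-1])
cv2.imwrite("pics/k.png",np.hstack(out))
```

```text
(no output)
```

View pics/k.png

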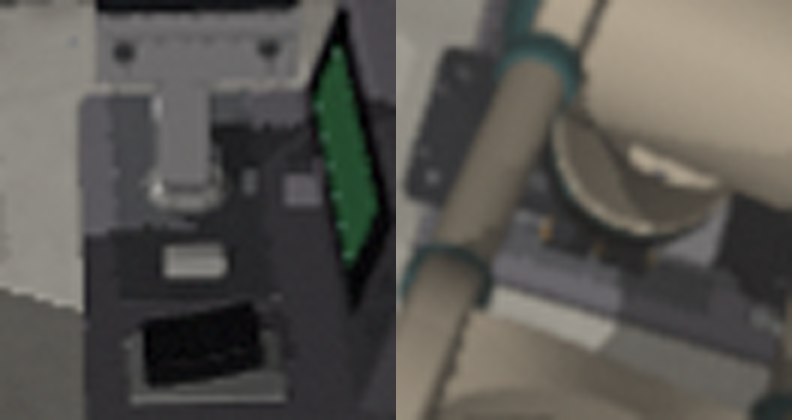

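The side view shows the fingertip centred on the sunken round key (185,180) with the rocker still on. On to the knob: up, across, then down.

>>> arm_command(
  rows=[
    [0, 0, -4, 0, 0, 0],
    [0, 0, -8, 0, 0, 0],
    [0, 0, -12, 0, 0, 0],
    [0, 0, -16, 0, 0, 0],
    [0, 0, -20, 0, 0, 0],
  ],
)

```text
time: 9.68
tool_pos: [487.6, -132.4, 235.7]
tool_rot: [-0.453, -3.108, -0.001]
contact_force: [1.1, -0.5, 0.2]
gripper_width: 0.4
gripper_force: 0.0
```

>>> arm_command(
  rows=[
    [1.1, 3.6, -1, 0, 0, 0],
    [2.2, 7.2, -2, 0, 0, 0],
    [3.3, 10.8, -2, 0, 0, 0],
    [4.4, 14.4, -2, 0, 0, 0],
    [5.5, 18, -2, 0, 0, 0],
  ],
)

```text
time: 10.1
tool_pos: [486.4, 57.1, 254.1]
tool_rot: [0.454, 3.108, 0.0]
contact_force: [0.3, -0.0, -0.7]
gripper_width: 0.6
gripper_force: 0.0
```

>>> arm_command(
  rows=[
    [0.9, 3, 0, 0, 0, 0],
    [1.8, 6, 0, 0, 0, 0],
    [2.6, 8.5, 0, 0, 0, 0],
    [2.6, 8.5, 1, 0, 0, 0],
    [2.6, 8.5, 2, 0, 0, 0],
  ],
)

```text
time: 10.52
tool_pos: [486.1, 145.4, 233.5]
tool_rot: [0.448, 3.109, -0.0]
contact_force: [-0.5, 0.4, 0.5]
gripper_width: 0.5
gripper_force: 0.0
```

>>> arm_command(
  rows=[
    [0, 0, 0, 0, 0, 0],
    [0, 0, 0, 0, 0, 0],
    [0, 0, 0, 0, 0, 0],
    [0, 0, 0, 0, 0, 0],
    [0, 0, 0, 0, 0, 0],
  ],
)

```text
time: 10.93
tool_pos: [486.6, 143.6, 234.4]
tool_rot: [0.455, 3.108, 0.0]
contact_force: [0.9, 0.2, 0.8]
gripper_width: 0.4
gripper_force: 0.0
```

Run:
```python
from h import *
o=robot.get_obs();print(o["tool_pos"].round(1),o["contact_force"].round(2))
p=cams.capture("side");cx,cy,f=228,165,7
im=cv2.resize(p["pixels"][cy-42:cy+42,cx-45:cx+45],None,fx=f,fy=f,interpolation=cv2.INTER_CUBIC)[:,:,::-1].copy()
for X,c in ((o["tool_pos"],(0,255,0)),([486.5,144,203.5],(0,0,255))):
    cv2.circle(im,tuple(map(int,(proj(p,X)-[cx-45,cy-42]+.5)*f)),3,c,-1)
cv2.imwrite("pics/t1.png",im)
```

```text
[486.6 143.6 234.4] [0.87 0.24 0.76]
```

View pics/t1.png

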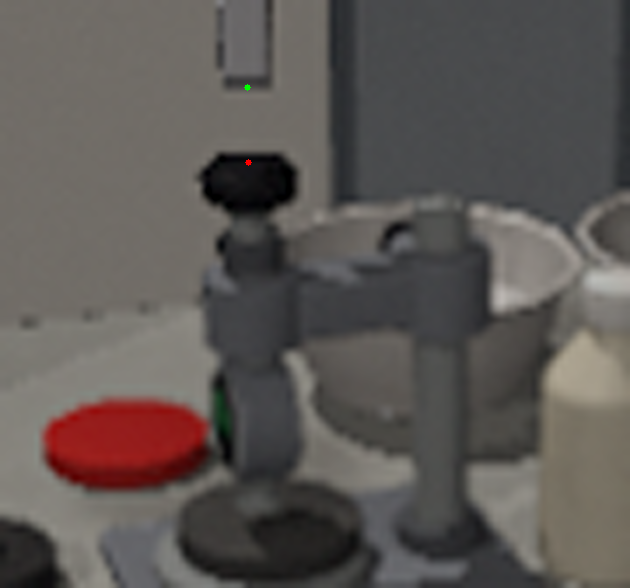

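The fingertip (247,85) stands centred over the knob (248,160). Pressing.

>>> arm_command(
  rows=[
    [0, 0, 0.8, 0, 0, 0],
    [0, 0, 1.6, 0, 0, 0],
    [0, 0, 2.3, 0, 0, 0],
    [0, 0, 2.8, 0, 0, 0],
    [0, 0, 2.8, 0, 0, 0],
  ],
)

```text
time: 11.4
tool_pos: [485.1, 144.2, 204.2]
tool_rot: [-0.452, -3.106, 0.001]
contact_force: [-0.4, -0.6, 0.6]
gripper_width: 0.6
gripper_force: 0.0
```

>>> arm_command(
  rows=[
    [0, 0, 0.2, 0, 0, 0],
    [0, 0, 0.4, 0, 0, 0],
    [0, 0, 0.6, 0, 0, 0],
    [0, 0, 0.8, 0, 0, 0],
    [0, 0, 1, 0, 0, 0],
  ],
)

```text
time: 11.82
tool_pos: [486.4, 144.4, 196.4]
tool_rot: [0.452, 3.108, 0.001]
contact_force: [-1.3, -0.8, 4.2]
gripper_width: 0.6
gripper_force: 2.0
```

>>> arm_command(
  rows=[
    [0, 0, 0.2, 0, 0, 0],
    [0, 0, 0.4, 0, 0, 0],
    [0, 0, 0.6, 0, 0, 0],
    [0, 0, 0.7, 0, 0, 0],
    [0, 0, 0.75, 0, 0, 0],
  ],
)

```text
time: 12.23
tool_pos: [486.4, 144.4, 189.3]
tool_rot: [0.452, 3.108, 0.001]
contact_force: [-2.6, -0.4, 9.4]
gripper_width: 0.8
gripper_force: 4.5
```

>>> arm_command(
  rows=[
    [0, 0, 0, 0, 0, 0],
    [0, 0, 0, 0, 0, 0],
    [0, 0, 0, 0, 0, 0],
    [0, 0, 0, 0, 0, 0],
    [0, 0, 0, 0, 0, 0],
  ],
)

```text
time: 12.65
tool_pos: [486.4, 144.4, 189.5]
tool_rot: [0.452, 3.108, 0.001]
contact_force: [-2.9, 0.2, 9.4]
gripper_width: 0.7
gripper_force: 4.5
```

Run:
```python
from h import *
p=cams.capture("side");cx,cy,f=235,210,4
cv2.imwrite("pics/t2.png",cv2.resize(p["pixels"][135:300,165:315],None,fx=3.6,fy=3.6,interpolation=cv2.INTER_CUBIC)[:,:,::-1])
```

```text
(no output)
```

View pics/t2.png

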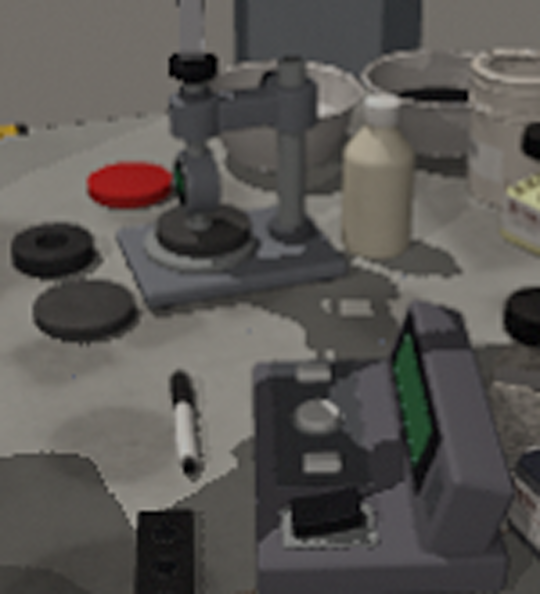

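The knob (193,65) is held down with the foot on the disc (200,225), the rocker is on and the round key (318,415) is up. Handing in.

```bash
python3 -c "
from rig import robot
print(robot.close_job())"
```

```text
the job is handed in; nothing more can be done
None
```

I switched the readout on, zeroed it by holding the round key for over two seconds, and handed the job in at about 13 s while still holding the knob 14 mm down at about 9 N with the foot on the disc; the hand-in gave no verdict.

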